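Stack a circuit-board tray into the clamped tray until it clicks home

ROBOT

A 6-joint arm with a two-finger parallel gripper is mounted at the origin on the work surface. World frame = base frame: x ahead of the robot, y to its left, z up, the work surface at z = 0. Lengths are in m, angles in rad, forces in N, time in s.
With the tool pointing down it reaches from about 0.35 to 0.85 m from the base axis. Payload 8.1 kg.
Tool frame: the origin (TCP) lies on the centre line of the jaws, within the pads' length; the fingertips stand 19 mm ahead of it and the grasp point (between the pads) is the TCP (robot.tips_ahead is the distance from the TCP to the fingertips, in m); y points along the fingers, z is the direction in which the jaws open and shut, and the axes are right-handed (so a half turn about y gives the same grasp; the last joint's range is limited). The gripper opens to 93 mm and grips with 3 to 60 N. Pads are 15 mm wide; open, the fingers measure 128 mm over their backs; the gripper's body (75 mm by 188 mm) begins 65 mm behind the grasp point.
Start: joints at [-1.366, 0.13, 1.488, -0, 1.523, -0.085], TCP at [0.171, -0.575, 0.209] pointing down, gripper open.
Joint ranges: [-2.96, 2.96], [-0.89, 2.26], [0.02, 2.5], [-1.34, 4.48], [0, 2.73], [-2.66, 2.66]. Speed limits (rad/s): [2.39, 2.39, 2.79, 3.14, 3.14, 3.14].

INTERFACE

Orientations are given as a rotation vector (axis times angle).
In Python, from plant import robot, imaging, models gives the robot as it stands.
- The arm moves only by the tool carry_out, never from a script. Its argument "motion" is one flat list of numbers, 7 for each row, row after row: the shift along the tool's x, y, z in m, then the turn, a rotation vector about the tool's x, y, z in degrees, then the opening, from -1 (shut) to 1 (fully open). A call has exactly 5 rows; each row shifts and turns the pose as measured when the row begins, along the tool's axes as they then stand; what a row does not reach is not made up. A row lasts 1/10 s, in which the tool goes at most 50 mm and 8.59 degrees, less where a joint would pass 70% of its speed; a pose out of reach is approached as far as the arm can. A call is refused whole if a number of a shift passes 0.05 or a number of a turn 8.59, either way. A call with a gripper value outside its range is refused whole. The fingers move at their own pace and stop on an object; "squeeze" is the grip in N (left out, the last holds). Time passes only in rows, so rows that do not move let the fingers close, or fill a call up. It gives the time, the measured TCP pose, the force and the opening at its end, in the units of the state.
- robot.read_state(): the state, without advancing time (a new reading comes with each control period).
- imaging.read_camera(name): name is "side" or "top" or "wrist"; returns the picture (384x512x3 uint8, blue, green, red); there is no depth.
- imaging.camera_model(name): a dict with "K" (3x3 intrinsics, pixels), "position" and "orientation" of the camera in the world. Camera axes: x right, y down, z forward; pixel columns grow to the right and rows downward; lengths in m; the calibration is good to about 2 mm. A picture is of the moment at which its call begins: read the wrist's pose just before it. camera_model takes no time and is no camera call; for the wrist camera it gives the pose at the moment of the call.
- robot.close_job(): hands the job in, once; it reports no verdict.
Trained networks look in the newest picture that a camera, given by its name, has taken for a name from the list of things; names that differ only in an ending like _2 or _b are one class to them, and where a whole thing is asked for, a point or a joint stands for the part that bears it (a point fixed in the world has none). Each returns a list of dicts, best first, with "confidence" (0 to 1); they miss things now and then, are a little off and sometimes report something else, mostly with a low value. They report only what shows in the picture. A call takes as long as a camera call. They do not tell look-alikes from the thing itself.
- models.outline_of(camera, thing): "pixels" (384x512 bool, what is visible of it) and "pixel" ([column, row] in pixels, amid what is visible of it).
The state is a dict: "t": time; "q": joint angles; "dq": joint speeds; "joint_torque": joint torques, N m; "tool_pos": TCP position; "orientation": TCP orientation; "force": force on the tool from outside, world axes, zero at the start; "wrist_torque": the same for the moment, N m; "opening": finger opening in m.
Only numpy, scipy, OpenCV 4.12 (cv2) and the standard library are available. Lean on these libraries where they do the work, as an engineer would, in place of code of your own. Each camera call takes 0.05 s, during which the arm holds its last target.

TASK

Pick up the black circuit-board tray by its blue carry bar and stack it on the grey tray clamped to the test fixture, feeling for the sockets until all four yellow corner lugs drop in, then press it down past the sprung roller catches until it sits fully home, and let go. Do it gently: the trays must never be pushed together with more than about 40 N (4 kg), and leave the other things on the bench where they are.

Things in the scene. Friction and masses are not known exactly. Their poses are not given: they have to be found in the camera images.
- tray: Upper tray to be moved: loose black tray 196 x 150 mm (x by y), 5 mm floor, walls up to z = 30 mm, with fixed green circuit boards (parts up to z = 23 mm). Origin: centre of the floor's underside, z up; it stands on its lugs with the origin 16 mm above the bench. 0.35 to 0.6 kg, centred. A 5 mm thick steel bead at x = +-100, z = 2.5 mm. Alike both ways round; either way is right.
- tray_bar (a point): Middle of the tray's blue carry bar, 70 mm above the tray's origin: the place to grip, across the width. Bar 100 mm long along the tray's x, 16 mm wide (y), 22 mm high (z = 59 to 81 mm of the tray).
- tray_lug (a point): Foot of one of the tray's four yellow lugs, at x = 80, y = 57, z = -16 mm of the tray (the others at x = +-80, y = +-57): round, 12 mm diameter, 16 mm long, the foot's edge barely chamfered (0.5 by 1 mm).
- fixture: Aluminium base plate 270 x 180 x 10 mm fixed to the bench; origin at the centre of its underside, z up. On it the grey lower tray, 196 x 150 mm, is clamped, axes parallel to the fixture's. NOT MEASURED: the lower tray stands on an eccentric clamp, so its centre lies 6 mm off the fixture's origin, horizontally, in a direction that differs each time and is not told. It does not give when pushed.
- fixture_rim (a point): Rim height of the lower tray (60 mm above the fixture's origin, not shifted with the lower tray). Yellow socket blocks, 36 mm square, tops flush with the rim, each with a 15 mm square hole 20 mm deep, at x = +-80, y = +-57 mm from the lower tray's centre. Lugs off the sockets land on the block tops: tray origin 16 mm above this point. Fully home: tray floor on the rim, origin level with it.
- catch_height (a point): Height of the orange rollers of the two sprung catches, 7.4 mm above the rim, over the fixture's centre; they stand at x = +-104 mm of the lower tray, up to 12 mm above the rim. With its lugs in the sockets the tray drops to about 10 mm above the rim, where its beads meet the rollers. Its weight does not pass them: 8 to 20 N in all, least when centred, does; then they snap over and hold it home.
- screwdriver: Bystander: red-handled screwdriver, 150 mm long, lying on the bench along its x.
- adapter: Bystander: black plug-in power adapter, 70 x 45 x 30 mm, origin under its centre.
- carton: Bystander: small cardboard box, 70 x 90 x 45 mm, origin under its centre.
- tester: Bystander: white hand-held tester with a green screen, 70 x 105 x 26 mm, origin under its centre.
There are look-alikes about, which are no part of the job. What is shaped like the tray but purple is not meant.

How it is judged:
By the outcome, as a careful person would: the job done as asked, in the order asked, and still so for the second after the job is handed in, with the robot touching nothing.
It also fails if it takes over 72 s, if anything falls off the work surface, if the arm or the gripper's body presses on something with over 40 N, if the wrist force passes 120 N, or if a joint passes its speed limit or range.

## Working session

There is one attempt and no reset: what is moved stays moved. The work goes in short steps, Python scripts to look and compute and a tool call to move; the robot and the scene stay as the last step left them, time stands still between calls to the robot, and variables do not carry over. Pictures are saved under pics/ and viewed, and the job is handed in when it is done.

Besides the shell and the picture viewer there is one more tool, called as name(argument=value, ...) on one line, values as JSON. carry_out: Moves the arm, as the interface text tells. Its arguments: {"type":"object","properties":{"motion":{"type":"array","items":{"type":"number"}},"squeeze":{"type":"number"}},"required":["motion"]}

```bash
mkdir -p pics; ls; cat > h.py <<'E'
import sys; sys.path.insert(0,'.')
import numpy as np, cv2
from plant import robot, imaging, models
from scipy.spatial.transform import Rotation as R
def ori(o):
    o=np.array(o,float)
    return R.from_matrix(o) if o.shape==(3,3) else (R.from_rotvec(o) if o.size==3 else R.from_quat(o))
def ray(m,px):
    d=np.linalg.inv(np.array(m["K"]))@np.array([px[0],px[1],1.0])
    return np.array(m["position"]), ori(m["orientation"]).apply(d)
def atz(m,px,z):
    p,d=ray(m,px); return p+d*(z-p[2])/d[2]
def proj(m,P):
    c=ori(m["orientation"]).inv().apply(np.array(P)-np.array(m["position"])); k=np.array(m["K"])@c; return k[:2]/k[2]
E
python3 - <<'E'
from h import *
print(robot.read_state())
for c in ["side","top","wrist"]:
    im=imaging.read_camera(c); cv2.imwrite(f"pics/{c}0.png",im); print(c,imaging.camera_model(c))
E
```

```text
pics
{'t': 0.0, 'q': array([-1.36641508e+00,  1.31169900e-01,  1.48923742e+00, -1.81770553e-05,
        1.52302742e+00, -8.54128757e-02]), 'dq': array([-4.63961251e-04, -9.62500782e-04, -6.90375541e-04, -7.70873082e-04,
        4.14231568e-04, -8.53057530e-05]), 'joint_torque': array([-3.88361121e-03, -5.59834385e+01, -4.91772294e+01,  7.64296297e-02,
        3.52117745e-02, -1.90869632e-04]), 'tool_pos': array([ 0.17134163, -0.57440736,  0.20820525]), 'orientation': array([-0.30158735,  2.06780251, -2.06396574]), 'force': array([ 0.05335636, -0.04992172, -0.0878128 ]), 'wrist_torque': array([-0.01910689, -0.031872  , -0.0030464 ]), 'opening': 0.09336160673370544}
side {'K': array([[482.25926886,   0.        , 262.21279045],
       [  0.        , 482.25926886, 189.78252926],
       [  0.        ,   0.        ,   1.        ]]), 'position': array([0.07301175, 0.87696957, 1.02601441]), 'orientation': array([-0.62124966,  2.64130537, -1.18688518])}
top {'K': array([[385.45424342,   0.        , 252.15730377],
       [  0.        , 385.45424342, 190.95108661],
       [  0.        ,   0.        ,   1.        ]]), 'position': array([ 0.3442989 , -0.08472239,  1.19188412]), 'orientation': array([-2.12752227,  2.13065517, -0.15764934])}
wrist {'K': array([[289.48251292,   0.        , 257.99954835],
       [  0.        , 289.48251292, 193.39675412],
       [  0.        ,   0.        ,   1.        ]]), 'position': array([ 0.24817204, -0.54965271,  0.38364412]), 'orientation': array([ 2.32532146, -1.73055164, -0.25572412])}
```

View pics/top0.png

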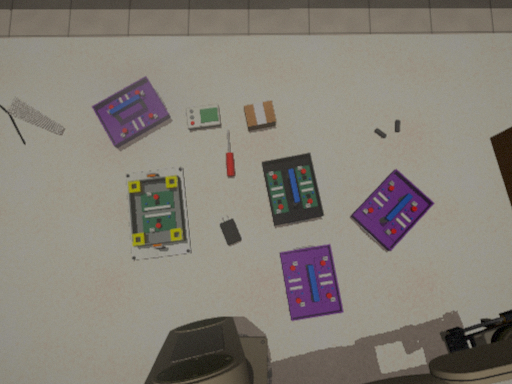

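View pics/side0.png

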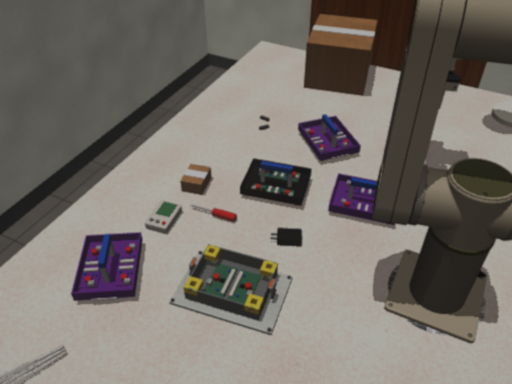

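View pics/wrist0.png

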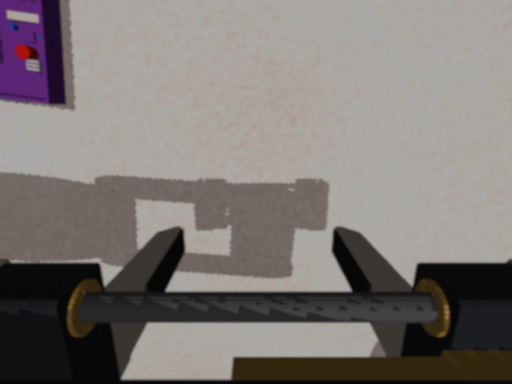

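The top view shows the black tray at (293,188), the fixture with grey tray at (158,213), and purple look-alikes at (131,112), (311,282) and (392,210). Next I measure.

```bash
python3 - <<'E'
from h import *
from scipy import ndimage as nd
for c in ["top","side"]:
    m=imaging.camera_model(c); im=cv2.imread(f"pics/{c}0.png")
    for th in ["tray","tray_bar","tray_lug","fixture","fixture_rim"]:
        try:
            for o in models.outline_of(c,th)[:4]:
                print(c,th,round(o["confidence"],2),o["pixel"],o["pixels"].sum(),cv2.minAreaRect(np.argwhere(o["pixels"])[:,::-1].astype(np.float32)))
        except Exception as e: print(c,th,e)
    hsv=cv2.cvtColor(im,cv2.COLOR_BGR2HSV)
    for nm,lo,hi,z in [("yel",(22,150,90),(34,255,255),.06),("blue",(100,120,60),(118,255,255),.097),("or",(5,130,90),(16,255,255),.0674)]:
        l,n=nd.label(cv2.inRange(hsv,lo,hi)>0)
        for i in range(1,n+1):
            p=np.argwhere(l==i)[:,::-1].astype(np.float32)
            if len(p)>15: print(nm,len(p),p.mean(0).round(1),[np.round(v,1) for v in cv2.minAreaRect(p)],atz(m,p.mean(0),z).round(4))
im=cv2.imread("pics/top0.png"); a=cv2.resize(im[150:280,110:210],None,fx=4.5,fy=4.5,interpolation=3)
cv2.imwrite("pics/fix.png",a)
im=cv2.imread("pics/side0.png"); a=cv2.resize(im[235:335,165:300],None,fx=5,fy=5,interpolation=3)
cv2.imwrite("pics/fixs.png",a)
E
```

```text
top tray 0.79 [312.6, 281.5] 3616 ((310.9864807128906, 280.4189453125), (70.85596466064453, 53.100868225097656), 80.53767395019531)
top tray 0.79 [130.3, 109.1] 3096 ((131.4483184814453, 110.77970123291016), (49.17525863647461, 64.93128204345703), 60.10109329223633)
top tray 0.74 [393.7, 210.2] 3453 ((391.9276428222656, 209.513427734375), (52.81040954589844, 67.55846405029297), 42.61406326293945)
top tray 0.73 [291.4, 187.3] 3294 ((292.3177795410156, 188.72547912597656), (66.97857666015625, 50.988563537597656), 78.2317123413086)
top tray_bar 0.95 [310.4, 281.7] 3720 ((310.8824462890625, 280.8693542480469), (72.91307830810547, 52.8353271484375), 79.4389877319336)
top tray_bar 0.84 [131.2, 111.7] 3031 ((131.4769287109375, 111.08460998535156), (48.49757766723633, 64.49806213378906), 60.2551155090332)
top tray_bar 0.72 [291.1, 188.8] 3360 ((292.2243347167969, 189.11065673828125), (68.20884704589844, 51.332435607910156), 77.59258270263672)
top tray_bar 0.55 [393.4, 208.2] 3456 ((392.1247253417969, 209.617431640625), (53.287113189697266, 67.63693237304688), 43.2642936706543)
top tray_lug 0
[... 4193 characters left out ...]
25.7,  4.2]), np.float64(10.6)] [ 0.2779 -0.2296  0.097 ]
blue 185 [103.7 248.8] [array([103.6, 248.9]), array([ 6.3, 29.4]), np.float64(11.3)] [0.7884 0.3222 0.097 ]
or 604 [346.5  21.5] [array([345.7,  21.4]), array([60.7, 10.4]), np.float64(6.0)] [ 0.7242 -1.3944  0.0674]
or 764 [340.8  40.2] [array([340.2,  40.1]), array([63.6, 12.3]), np.float64(6.6)] [ 0.6787 -1.1801  0.0674]
or 28 [198.2 167.8] [array([198.1, 167.7]), array([16.1,  2. ]), np.float64(9.5)] [ 0.7692 -0.0933  0.0674]
or 16 [193.4 261.4] [array([193.3, 261.4]), array([1.8, 7.6]), np.float64(26.6)] [0.5786 0.2356 0.0674]
or 19 [270.6 282.8] [array([270.7, 282.6]), array([2.2, 7.6]), np.float64(18.4)] [0.3729 0.208  0.0674]
```

```bash
ls pics
```

```text
fix.png
fixs.png
side0.png
top0.png
wrist0.png
```

View pics/fix.png

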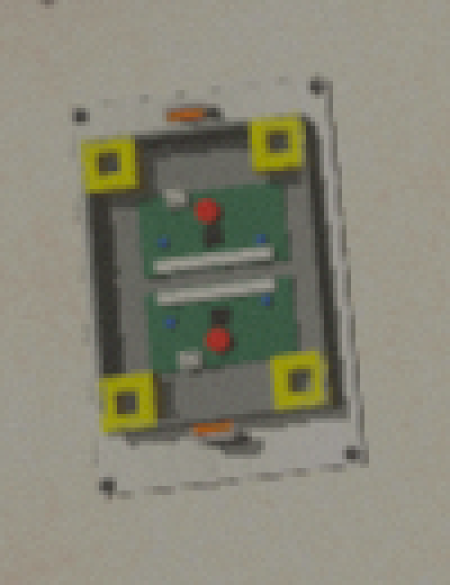

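View pics/fixs.png

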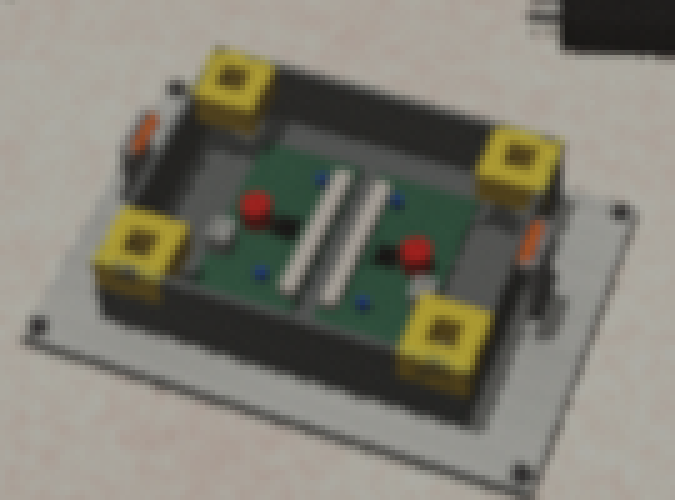

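```bash
cat >> h.py <<'E'
def down(yaw):
    # tool y down, tool z along world angle yaw ; x = y cross z
    y=np.array([0,0,-1.]); z=np.array([np.cos(yaw),np.sin(yaw),0]); x=np.cross(y,z)
    return R.from_matrix(np.stack([x,y,z],1))
def plan(pos,yaw,n,frm=None):
    s=robot.read_state(); p=np.array(s["tool_pos"]); r=ori(s["orientation"])
    zc=r.as_matrix()[:,2]; yc=np.arctan2(zc[1],zc[0])
    tgt=min([down(yaw),down(yaw+np.pi)],key=lambda t:(r.inv()*t).magnitude())
    rel=(r.inv()*tgt).as_rotvec()
    step=(np.array(pos)-p)/n
    print("t",round(s["t"],2),"tcp",p.round(4),"yaw z deg",np.degrees(yc).round(2),"tilt",np.degrees((r.inv()*down(yc)).magnitude()).round(2),"F",np.round(s["force"],1),"op",round(s["opening"],4),"q6",round(s["q"][5],2))
    for i in range(n):
        ri=r*R.from_rotvec(rel*i/n)
        print(np.r_[ri.inv().apply(step),np.degrees(rel)/n].round(4).tolist())
E
python3 - <<'E'
from h import *
s=robot.read_state(); r=ori(s["orientation"]); m=imaging.camera_model("wrist")
print("t",s["t"]); print(r.as_matrix().round(3))
print("cam in tool", r.inv().apply(np.array(m["position"])-s["tool_pos"]).round(4)); C=(r.inv()*ori(m["orientation"])).as_matrix(); print(C.round(3))
mt=imaging.camera_model("top")
im=cv2.imread("pics/top0.png")
a,b=[atz(mt,p,.097) for p in [(290.,168.5),(297.,202.)]]
print(a,b,np.degrees(np.arctan2(*(a-b)[[1,0]])))
for zc in (.25,.3,.35):
  for sgn in (1,-1):
    pr=lambda P:(lambda k:(k[:2]/k[2]).round(0))(np.array(m["K"])@(C.T@(np.array(P)-r.inv().apply(np.array(m["position"])-s["tool_pos"]))))
    # tray at TCP: tool y down, x ->, lugs/holes level .06
    print(zc,[pr([x*.001,zc-.06,z*.001]) for x in(-80,80) for z in(-57,57)], pr([0,zc-.097,0]));break
E
```

```text
t 0.65
[[-0.958  0.     0.286]
 [-0.286 -0.    -0.958]
 [-0.    -1.     0.   ]]
cam in tool [-0.0807 -0.1752 -0.0021]
[[-0.001  0.958  0.287]
 [ 0.001 -0.287  0.958]
 [ 1.     0.001 -0.   ]]
[ 0.59053007 -0.17748833  0.097     ] [ 0.49240421 -0.19589999  0.097     ] 10.627027318263924
0.25 [array([213., 107.]), array([307., 107.]), array([218., 229.]), array([301., 229.])] [260. 179.]
0.3 [array([218., 107.]), array([301., 107.]), array([222., 216.]), array([297., 216.])] [260. 170.]
0.35 [array([223., 107.]), array([297., 107.]), array([226., 205.]), array([293., 206.])] [260. 163.]
```

```bash
python3 - <<'E'
from h import *
plan([.5413,-.186,.25],np.radians(-79.4),15)
E
```

```text
t 0.65 tcp [ 0.1715 -0.575   0.2093] yaw z deg -73.4 tilt 0.0 F [-0.4 -0.3  0.3] op 0.0927 q6 -0.09
[-0.031, -0.0027, -0.0178, -0.0002, 0.4003, -0.0001]
[-0.0309, -0.0027, -0.018, -0.0002, 0.4003, -0.0001]
[-0.0308, -0.0027, -0.0182, -0.0002, 0.4003, -0.0001]
[-0.0307, -0.0027, -0.0185, -0.0002, 0.4003, -0.0001]
[-0.0305, -0.0027, -0.0187, -0.0002, 0.4003, -0.0001]
[-0.0304, -0.0027, -0.0189, -0.0002, 0.4003, -0.0001]
[-0.0303, -0.0027, -0.0191, -0.0002, 0.4003, -0.0001]
[-0.0301, -0.0027, -0.0193, -0.0002, 0.4003, -0.0001]
[-0.03, -0.0027, -0.0195, -0.0002, 0.4003, -0.0001]
[-0.0299, -0.0027, -0.0197, -0.0002, 0.4003, -0.0001]
[-0.0297, -0.0027, -0.0199, -0.0002, 0.4003, -0.0001]
[-0.0296, -0.0027, -0.0201, -0.0002, 0.4003, -0.0001]
[-0.0294, -0.0027, -0.0203, -0.0002, 0.4003, -0.0001]
[-0.0293, -0.0027, -0.0205, -0.0002, 0.4003, -0.0001]
[-0.0291, -0.0027, -0.0208, -0.0002, 0.4003, -0.0001]
```

carry_out(motion=[-0.031, -0.004, -0.018, 0, 0.4, 0, 1, -0.031, -0.004, -0.018, 0, 0.4, 0, 1, -0.031, -0.004, -0.018, 0, 0.4, 0, 1, -0.031, -0.004, -0.0185, 0, 0.4, 0, 1, -0.0305, -0.004, -0.019, 0, 0.4, 0, 1])

```text
t: 1.15
tool_pos: [0.2955, -0.4435, 0.2286]
orientation: [-0.26, 2.092, -2.09]
force: [0.4, 0.5, -0.0]
opening: 0.0933
```

carry_out(motion=[-0.0305, -0.004, -0.019, 0, 0.4, 0, 1, -0.0305, -0.004, -0.019, 0, 0.4, 0, 1, -0.03, -0.003, -0.019, 0, 0.4, 0, 1, -0.03, -0.003, -0.0195, 0, 0.4, 0, 1, -0.03, -0.003, -0.02, 0, 0.4, 0, 1])

```text
t: 1.65
tool_pos: [0.4248, -0.3092, 0.2475]
orientation: [-0.22, 2.109, -2.113]
force: [0.2, -0.7, -0.5]
opening: 0.0936
```

```bash
python3 - <<'E'
from h import *
plan([.5413,-.186,.25],np.radians(-79.4),5)
E
```

```text
t 1.65 tcp [ 0.4248 -0.3092  0.2475] yaw z deg -78.04 tilt 0.11 F [ 0.2 -0.7 -0.5] op 0.0936 q6 0.64
[-0.0279, -0.0005, -0.0193, -0.0221, 0.2728, -0.0061]
[-0.0278, -0.0005, -0.0194, -0.0221, 0.2728, -0.0061]
[-0.0277, -0.0005, -0.0195, -0.0221, 0.2728, -0.0061]
[-0.0276, -0.0005, -0.0197, -0.0221, 0.2728, -0.0061]
[-0.0275, -0.0005, -0.0198, -0.0221, 0.2728, -0.0061]
```

carry_out(motion=[-0.034, 0, -0.024, 0, 0.34, 0, 1, -0.034, 0, -0.024, 0, 0.34, 0, 1, -0.034, 0, -0.024, 0, 0.34, 0, 1, -0.034, -0.001, -0.0245, 0, 0.34, 0, 1, 0, 0, 0, 0, 0, 0, 1])

```text
t: 2.15
tool_pos: [0.5457, -0.1789, 0.2501]
orientation: [-0.194, 2.118, -2.125]
force: [-0.1, -0.0, 0.1]
opening: 0.0931
```

```bash
cat > look.py <<'E'
from h import *
import sys,pickle
n=sys.argv[1]
s=robot.read_state(); m=imaging.camera_model("wrist"); im=imaging.read_camera("wrist")
cv2.imwrite(f"pics/{n}.png",im); pickle.dump((s,m),open(f"{n}.pkl","wb"))
print(s["t"],s["tool_pos"].round(4),s["dq"].round(4))
E
python3 look.py wtray
```

```text
2.15 [ 0.5457 -0.1789  0.2501] [-0.0357 -0.0153  0.0187 -0.0402  0.0073 -0.0402]
```

View pics/wtray.png

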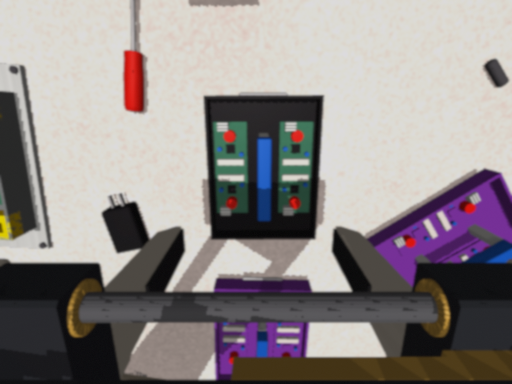

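```bash
cat > mt.py <<'E'
from h import *
import pickle
from scipy import ndimage as nd
from scipy.optimize import least_squares
s,m=pickle.load(open("wtray.pkl","rb")); im=cv2.imread("pics/wtray.png")
hsv=cv2.cvtColor(im,cv2.COLOR_BGR2HSV); v=hsv[...,2]
for th in (50,70,90):
    mask=((v<th)|((hsv[...,1]>90)))&(np.arange(384)[:,None]<255)
    l,n=nd.label(mask); k=l[220,264] or l[110,264]
    p=np.argwhere(l==k)[:,::-1].astype(np.float32)
    h=cv2.convexHull(p); ap=cv2.approxPolyDP(h,6,True)[:,0]
    W=[atz(m,q,.046)[:2] for q in ap]; print(th,len(p),ap.tolist()); 
    if len(W)==4:
        W=np.array(W); print("c",W.mean(0).round(4),[np.linalg.norm(W[i]-W[i-1]).round(4) for i in range(4)],[np.degrees(np.arctan2(*(W[i]-W[i-1])[::-1])).round(2) for i in range(4)])
b=cv2.inRange(hsv,(100,120,60),(125,255,255)); l,n=nd.label(b)
for i in range(1,n+1):
    p=np.argwhere(l==i)[:,::-1].astype(np.float32)
    if len(p)>200:
        r=cv2.minAreaRect(p); box=cv2.boxPoints(r); print(r,[atz(m,q,.097)[:2].round(4).tolist() for q in box],atz(m,r[0],.097).round(4))
        Wb=np.array([atz(m,q,.097)[:2] for q in p]); print("bar cov-yaw",cv2.minAreaRect(Wb.astype(np.float32)*1000))
cv2.imwrite("pics/wt_zoom.png",cv2.resize(im[85:250,190:340],None,fx=3.6,fy=3.6,interpolation=3))
E
python3 mt.py
python3 - <<'E'
from h import *
plan([.4745,.2225,.25],np.radians(-83),10)
E
```

```text
50 12713 [[321.0, 97.0], [313.0, 237.0], [212.0, 237.0], [206.0, 98.0]]
c [ 0.5442 -0.1843] [np.float64(0.1433), np.float64(0.1903), np.float64(0.1445), np.float64(0.1889)] [np.float64(-78.74), np.float64(-169.14), np.float64(100.71), np.float64(10.48)]
70 13593 [[320.0, 96.0], [313.0, 237.0], [212.0, 238.0], [205.0, 97.0]]
c [ 0.5443 -0.1837] [np.float64(0.1431), np.float64(0.1915), np.float64(0.1446), np.float64(0.1916)] [np.float64(-78.74), np.float64(-168.74), np.float64(101.33), np.float64(10.81)]
90 14267 [[321.0, 96.0], [314.0, 237.0], [211.0, 238.0], [205.0, 97.0]]
c [ 0.5444 -0.184 ] [np.float64(0.1444), np.float64(0.1915), np.float64(0.1475), np.float64(0.1916)] [np.float64(-78.74), np.float64(-168.69), np.float64(101.31), np.float64(10.38)]
((264.0, 179.0), (84.0, 16.0), 90.0) [[0.5927, -0.1659], [0.5961, -0.1835], [0.4973, -0.2037], [0.4936, -0.1846]] [ 0.547 -0.184  0.097]
bar cov-yaw ((544.9008178710938, -184.25486755371094), (100.87781524658203, 18.370586395263672), 10.671745300292969)
((488.5, 251.5), (23.0, 45.0), 90.0) [[0.5173, -0.4462], [0.5278, -0.5014], [0.4977,
[... 346 characters left out ...]
45401000976562), (41.34279251098633, 15.605486869812012), 10.67175579071045)
t 2.2 tcp [ 0.5445 -0.1806  0.25  ] yaw z deg -79.31 tilt 0.3 F [-0.9  0.2 -0.1] op 0.093 q6 0.98
[-0.0006, -0.0002, -0.0409, -0.0238, 0.3689, -0.0178]
[-0.0003, -0.0002, -0.0409, -0.0238, 0.3689, -0.0178]
[-0.0001, -0.0001, -0.0409, -0.0238, 0.3689, -0.0178]
[0.0002, -0.0001, -0.0409, -0.0238, 0.3689, -0.0178]
[0.0005, -0.0001, -0.0409, -0.0238, 0.3689, -0.0178]
[0.0007, -0.0001, -0.0409, -0.0238, 0.3689, -0.0178]
[0.001, -0.0001, -0.0409, -0.0238, 0.3689, -0.0178]
[0.0012, -0.0001, -0.0409, -0.0238, 0.3689, -0.0178]
[0.0015, -0.0, -0.0409, -0.0238, 0.3689, -0.0178]
[0.0018, -0.0, -0.0409, -0.0238, 0.3689, -0.0178]
```

View pics/wt_zoom.png

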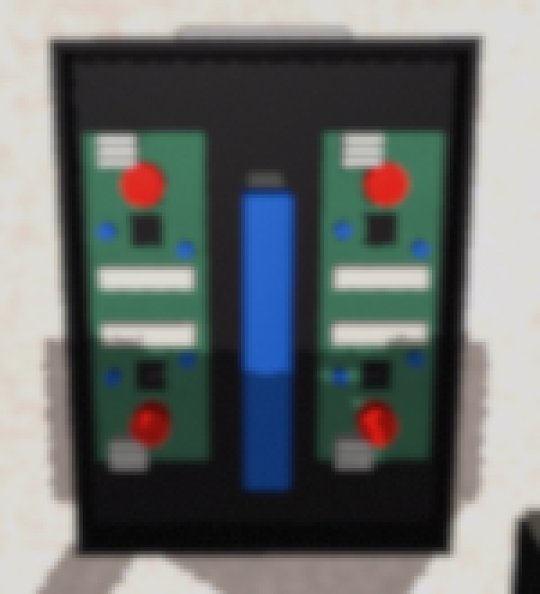

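carry_out(motion=[0, 0, -0.045, 0, 0.4, 0, 1, 0, 0, -0.045, 0, 0.4, 0, 1, 0, 0, -0.045, 0, 0.4, 0, 1, 0, 0, -0.045, 0, 0.4, 0, 1, 0.0005, 0, -0.045, 0, 0.4, 0, 1])

```text
t: 2.7
tool_pos: [0.5034, 0.0383, 0.2478]
orientation: [-0.147, 2.141, -2.156]
force: [0.5, 0.1, 0.1]
opening: 0.0932
```

```bash
python3 - <<'E'
from h import *
plan([.4745,.2225,.25],np.radians(-83),5)
E
```

```text
t 2.7 tcp [0.5034 0.0383 0.2478] yaw z deg -82.06 tilt 0.43 F [0.5 0.1 0.1] op 0.0932 q6 1.41
[0.0006, -0.0007, -0.0373, -0.0842, 0.1889, -0.0193]
[0.0008, -0.0007, -0.0373, -0.0842, 0.1889, -0.0193]
[0.0009, -0.0006, -0.0373, -0.0842, 0.1889, -0.0193]
[0.001, -0.0006, -0.0373, -0.0842, 0.1889, -0.0193]
[0.0011, -0.0005, -0.0373, -0.0842, 0.1889, -0.0193]
```

carry_out(motion=[0.001, -0.001, -0.045, -0.1, 0.25, 0, 1, 0.001, -0.001, -0.045, -0.1, 0.25, 0, 1, 0.001, -0.001, -0.045, -0.1, 0.25, 0, 1, 0.001, 0, -0.044, -0.1, 0.2, 0, 1, 0, 0, 0, 0, 0, 0, 1])

```text
t: 3.2
tool_pos: [0.4728, 0.2206, 0.2508]
orientation: [-0.125, 2.158, -2.158]
force: [0.8, -0.5, -0.9]
opening: 0.0929
```

carry_out(motion=[0, 0, 0, 0, 0, 0, 1, 0, 0, 0, 0, 0, 0, 1, 0, 0, 0, 0, 0, 0, 1, 0, 0, 0, 0, 0, 0, 1, 0, 0, 0, 0, 0, 0, 1])

```text
t: 3.7
tool_pos: [0.4741, 0.2152, 0.2509]
orientation: [-0.119, 2.158, -2.163]
force: [0.0, -0.4, -1.1]
opening: 0.0932
```

```bash
python3 look.py wfix; cat > mf.py <<'E'
from h import *
import pickle
from scipy import ndimage as nd
s,m=pickle.load(open("wfix.pkl","rb")); im=cv2.imread("pics/wfix.png")
hsv=cv2.cvtColor(im,cv2.COLOR_BGR2HSV)
for nm,lo,hi,z in [("yel",(22,120,60),(34,255,255),.06),("or",(5,130,90),(16,255,255),.0674)]:
    l,n=nd.label(cv2.inRange(hsv,lo,hi)>0); c=[]
    for i in range(1,n+1):
        p=np.argwhere(l==i)[:,::-1].astype(np.float32)
        if len(p)>40:
            r=cv2.minAreaRect(p); c.append(atz(m,r[0],z)[:2]); print(nm,len(p),np.round(r[0],1),np.round(r[1],1),c[-1].round(4))
    print(np.mean(c,0))
p=proj(m,[.4745,.2225,.06]).astype(int); print(p)
cv2.imwrite("pics/wf_zoom.png",cv2.resize(im[70:250,180:340],None,fx=3.3,fy=3.3,interpolation=3))
E
python3 mf.py
```

```text
3.7 [0.4741 0.2152 0.2509] [-0.0192 -0.0033  0.0018  0.0012  0.0004 -0.0035]
yel 769 [206. 105.] [31.3 29.2] [0.5491 0.2893]
yel 729 [296.5 105. ] [30. 29.] [0.5618 0.1804]
yel 723 [294.  223.5] [29. 26.] [0.4088 0.1602]
yel 699 [212.5 224. ] [28. 27.] [0.3953 0.2704]
[0.47876583 0.22506572]
or 116 [250.5  82.5] [ 5. 19.] [0.5802 0.2383]
or 75 [253.5 245. ] [ 4. 17.] [0.3741 0.2117]
[0.47716133 0.22499872]
[253 171]
```

View pics/wf_zoom.png

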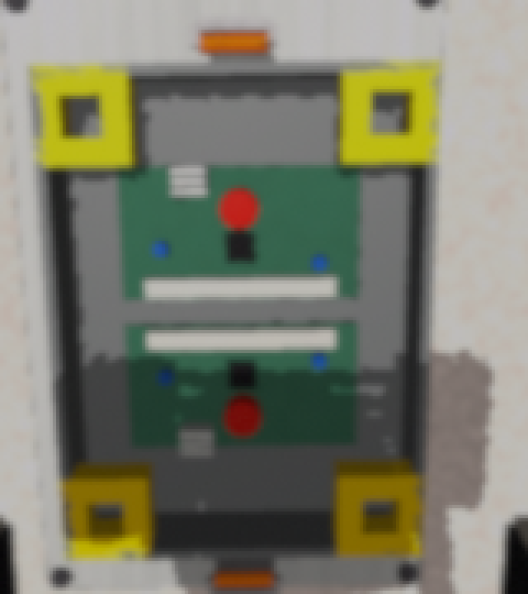

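```bash
python3 - <<'E'
from h import *
import pickle
from scipy.optimize import least_squares
s,m=pickle.load(open("wfix.pkl","rb"))
px=np.array([[82,116],[391,111],[106,519],[380,517]])/3.3+[180,70]-.35
W=np.array([atz(m,p,.06)[:2] for p in px]); print(W.round(4),W.mean(0).round(4))
# fit pose in pixel space: x,y,yaw (+z)
M=np.array([[80,57],[80,-57],[-80,57],[-80,-57]])*.001
def f(v):
    c,sn=np.cos(v[2]),np.sin(v[2]); 
    return np.concatenate([proj(m,[v[0]+c*a-sn*b,v[1]+sn*a+c*b,v[3] if len(v)>3 else .06])-p for (a,b),p in zip(M,px)])
for v0 in ([.477,.225,.12],[.477,.225,.12,.06]):
    r=least_squares(f,v0); print(r.x.round(4),np.degrees(r.x[2]).round(2),r.fun.round(2))
# tray rim corners
s,m=pickle.load(open("wtray.pkl","rb"))
px=np.array([[50,39],[480,39],[80,552],[450,552]])/3.6+[190,85]-.35
M=np.array([[98,75],[98,-75],[-98,75],[-98,-75]])*.001
for v0 in ([.544,-.184,.18],[.544,-.184,.18,.046]):
    def f(v):
        c,sn=np.cos(v[2]),np.sin(v[2]); 
        return np.concatenate([proj(m,[v[0]+c*a-sn*b,v[1]+sn*a+c*b,v[3] if len(v)>3 else .046])-p for (a,b),p in zip(M,px)])
    r=least_squares(f,v0); print(r.x.round(4),np.degrees(r.x[2]).round(2),r.fun.round(2))
px=np.array([[242,192],[294,192],[245,491],[293,491]])/3.6+[190,85]-.35
M=np.array([[50,8],[50,-8],[-50,8],[-50,-8]])*.001
for v0 in ([.544,-.184,.18],):
    def f(v):
        c,sn=np.cos(v[2]),np.sin(v[2]); 
        return np.concatenate([proj(m,[v[0]+c*a-sn*b,v[1]+sn*a+c*b,.097])-p for (a,b),p in zip(M,px)])
    r=least_squares(f,v0); print(r.x.round(4),np.degrees(r.x[2]).round(2),r.fun.round(2))
plan([.5445,-.184,.25],np.radians(-79.3),10)
E
```

```text
[[0.5492 0.2911]
 [0.564  0.1788]
 [0.3909 0.2711]
 [0.4048 0.1585]] [0.4772 0.2248]
[0.4772 0.2248 0.1267] 7.26 [-0.34 -0.2   0.26  0.23 -0.17  0.16  0.26 -0.14]
[0.4771 0.2248 0.1267 0.0593] 7.26 [-0.24 -0.1   0.16  0.33 -0.09  0.02  0.18 -0.28]
[ 0.5443 -0.1847  0.1913] 10.96 [-0.5  -0.53  0.78 -0.91 -1.07  1.27  0.75  0.84]
[ 0.5437 -0.1849  0.1913  0.041 ] 10.96 [ 0.32  0.2  -0.05 -0.17 -0.45  0.19  0.13 -0.23]
[ 0.5444 -0.1848  0.1973] 11.31 [ 0.09  0.   -0.07 -0.13  0.09  0.14 -0.11  0.01]
t 3.75 tcp [0.4741 0.2152 0.2509] yaw z deg -83.43 tilt 0.28 F [ 0.1  0.2 -0.4] op 0.0933 q6 1.79
[-0.0024, 0.0002, 0.0405, -0.0145, -0.4134, -0.0241]
[-0.0021, 0.0002, 0.0405, -0.0145, -0.4134, -0.0241]
[-0.0018, 0.0002, 0.0405, -0.0145, -0.4134, -0.0241]
[-0.0016, 0.0002, 0.0405, -0.0145, -0.4134, -0.0241]
[-0.0013, 0.0002, 0.0405, -0.0145, -0.4134, -0.0241]
[-0.001, 0.0001, 0.0405, -0.0145, -0.4134, -0.0241]
[-0.0007, 0.0001, 0.0405, -0.0145, -0.4134, -0.0241]
[-0.0004, 0.0001, 0.0405, -0.0145, -0.4134, -0.0241]
[-0.0001, 0.0001, 0.0405, -0.0145, -0.4134, -0.0241]
[0.0002, 0.0001, 0.0405, -0.0145, -0.4134, -0.0241]
```

carry_out(motion=[-0.002, 0, 0.046, 0, -0.47, 0, 1, -0.002, 0, 0.046, 0, -0.47, 0, 1, -0.002, 0, 0.046, 0, -0.47, 0, 1, -0.0015, 0, 0.046, 0, -0.47, 0, 1, -0.001, 0, 0.046, 0, -0.47, 0, 1])

```text
t: 4.25
tool_pos: [0.5134, -0.0147, 0.2515]
orientation: [-0.171, 2.132, -2.133]
force: [0.8, 0.4, 0.4]
opening: 0.093
```

carry_out(motion=[-0.001, 0.01, 0.045, 0, -0.47, 0, 1, -0.001, 0.01, 0.045, 0, -0.47, 0, 1, 0, 0.01, 0.045, 0, -0.47, 0, 1, 0, 0.01, 0.035, 0, -0.47, 0, 1, 0, 0.01, 0, 0, 0, 0, 1])

```text
t: 4.75
tool_pos: [0.5465, -0.197, 0.2029]
orientation: [-0.192, 2.111, -2.12]
force: [-0.6, -0.0, -0.5]
opening: 0.0931
```

```bash
python3 - <<'E'
from h import *
plan([.5443,-.1847,.120],np.radians(-79.),4)
E
```

```text
t 4.75 tcp [ 0.5465 -0.197   0.2029] yaw z deg -79.0 tilt 0.69 F [-0.6 -0.  -0.5] op 0.0931 q6 0.94
[0.0002, 0.0207, -0.0032, -0.0788, 0.0001, -0.1533]
[0.0001, 0.0207, -0.0032, -0.0788, 0.0001, -0.1533]
[0.0001, 0.0207, -0.0032, -0.0788, 0.0001, -0.1533]
[0.0, 0.0207, -0.0032, -0.0788, 0.0001, -0.1533]
```

carry_out(motion=[0, 0.01, -0.006, -0.1, 0, -0.2, 1, 0, 0.02, -0.005, -0.1, 0, -0.2, 1, 0, 0.02, -0.002, -0.1, 0, -0.2, 1, 0, 0.02, 0, 0, 0, 0, 1, 0, 0.01, 0, 0, 0, 0, 1])

```text
t: 5.25
tool_pos: [0.5434, -0.1796, 0.1191]
orientation: [-0.204, 2.123, -2.119]
force: [-1.8, -0.5, 0.6]
opening: 0.0928
```

```bash
python3 - <<'E'
from h import *
plan([.5443,-.1847,.086],np.radians(-79.),4)
E
```

```text
t 5.25 tcp [ 0.5434 -0.1796  0.1191] yaw z deg -79.05 tilt 0.11 F [-1.8 -0.5  0.6] op 0.0928 q6 0.97
[0.0, 0.0083, 0.0013, 0.0279, -0.0115, 0.0061]
[0.0, 0.0083, 0.0013, 0.0279, -0.0115, 0.0061]
[0.0, 0.0083, 0.0013, 0.0279, -0.0115, 0.0061]
[0.0, 0.0083, 0.0013, 0.0279, -0.0115, 0.0061]
```

carry_out(motion=[0, 0.01, 0.003, 0, 0, 0, 1, 0, 0.01, 0.002, 0, 0, 0, 1, 0, 0.009, 0, 0, 0, 0, 1, 0, 0.003, 0, 0, 0, 0, 1, 0, 0, 0, 0, 0, 0, 1])

```text
t: 5.75
tool_pos: [0.5444, -0.1822, 0.0848]
orientation: [-0.207, 2.123, -2.117]
force: [-0.2, -0.6, 0.9]
opening: 0.0929
```

```bash
python3 - <<'E'
from h import *
plan([.5443,-.1847,.086],np.radians(-79.),3)
E
```

```text
t 5.75 tcp [ 0.5444 -0.1822  0.0848] yaw z deg -78.9 tilt 0.15 F [-0.2 -0.6  0.9] op 0.0929 q6 0.96
[0.0002, -0.0004, 0.0008, 0.0483, 0.0345, 0.0128]
[0.0002, -0.0004, 0.0008, 0.0483, 0.0345, 0.0128]
[0.0002, -0.0004, 0.0008, 0.0483, 0.0345, 0.0128]
```

carry_out(motion=[0.0005, 0, 0.0025, 0, 0, 0, 1, 0, 0, 0, 0, 0, 0, 0, 0, 0, 0, 0, 0, 0, -0.5, 0, 0, 0, 0, 0, 0, -1, 0, 0, 0, 0, 0, 0, -1], squeeze=40)

```text
t: 6.25
tool_pos: [0.5458, -0.186, 0.0871]
orientation: [-0.203, 2.12, -2.118]
force: [0.5, 0.7, 0.2]
opening: 0.0654
```

carry_out(motion=[0, 0, 0, 0, 0, 0, -1, 0, 0, 0, 0, 0, 0, -1, 0, 0, 0, 0, 0, 0, -1, 0, 0, 0, 0, 0, 0, -1, 0, 0, 0, 0, 0, 0, -1])

```text
t: 6.75
tool_pos: [0.5459, -0.186, 0.0873]
orientation: [-0.203, 2.119, -2.118]
force: [-0.1, 0.5, -0.0]
opening: 0.0258
```

```bash
python3 - <<'E'
from h import *
plan([.5443,-.1847,.086],np.radians(-79.),1)
E
python3 look.py wgrip
```

```text
t 6.75 tcp [ 0.5459 -0.186   0.0873] yaw z deg -78.93 tilt 0.15 F [-0.1  0.5 -0. ] op 0.0258 q6 0.96
[0.0013, 0.0013, -0.0016, 0.0183, 0.0668, -0.149]
6.75 [ 0.5459 -0.186   0.0873] [ 0.0011 -0.0008 -0.0005 -0.     -0.0022 -0.0011]
```

View pics/wgrip.png

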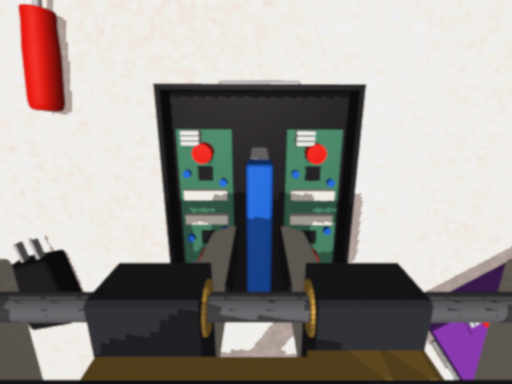

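carry_out(motion=[0, 0, 0, 0, 0, 0, -1, 0, 0, 0, 0, 0, 0, -1, 0, 0, 0, 0, 0, 0, -1, 0, 0, 0, 0, 0, 0, -1, 0, 0, 0, 0, 0, 0, -1])

```text
t: 7.3
tool_pos: [0.5464, -0.1864, 0.0879]
orientation: [-0.201, 2.118, -2.119]
force: [0.5, 0.5, 1.4]
opening: 0.0004
```

```bash
python3 - <<'E'
from h import *
plan([.5443,-.1847,.086],np.radians(-79.),1)
E
python3 look.py wgrip2
python3 - <<'E'
from h import *
import pickle
from scipy.optimize import least_squares
s,m=pickle.load(open("wgrip2.pkl","rb")); im=cv2.imread("pics/wgrip2.png")
cv2.imwrite("pics/wg_zoom.png",cv2.resize(im[70:300,140:380],None,fx=2.5,fy=2.5,interpolation=3))
hsv=cv2.cvtColor(im,cv2.COLOR_BGR2HSV); b=cv2.inRange(hsv,(100,120,50),(125,255,255))
r=ori(s["orientation"])
for row in (165,175,185,195,210,225):
    c=np.where(b[row,240:285])[0]+240
    for px in (c.min()-.0,c.max()+1.):
        P=atz(m,(px-.5,row),.097+s["tool_pos"][2]*0); print(row,px,r.inv().apply(P-s["tool_pos"]).round(4))
E
```

```text
t 7.3 tcp [ 0.5464 -0.1864  0.0879] yaw z deg -78.93 tilt 0.21 F [0.5 0.5 1.4] op 0.0004 q6 0.96
[0.0018, 0.0019, -0.0021, -0.0396, 0.067, -0.2038]
7.3 [ 0.5464 -0.1864  0.0879] [-0.0016  0.     -0.0017  0.0001 -0.0004 -0.0005]
165 245.0 [-0.048  -0.0089 -0.0101]
165 272.0 [-0.048  -0.0089  0.0056]
175 244.0 [-0.042  -0.0089 -0.0108]
175 273.0 [-0.042  -0.0089  0.0063]
185 244.0 [-0.0359 -0.0089 -0.0109]
185 273.0 [-0.0359 -0.0089  0.0064]
195 244.0 [-0.0297 -0.009  -0.011 ]
195 273.0 [-0.0297 -0.009   0.0065]
210 245.0 [-0.0201 -0.009  -0.0105]
210 272.0 [-0.0202 -0.009   0.006 ]
225 245.0 [-0.0103 -0.009  -0.0106]
225 272.0 [-0.0103 -0.009   0.0061]
```

View pics/wg_zoom.png

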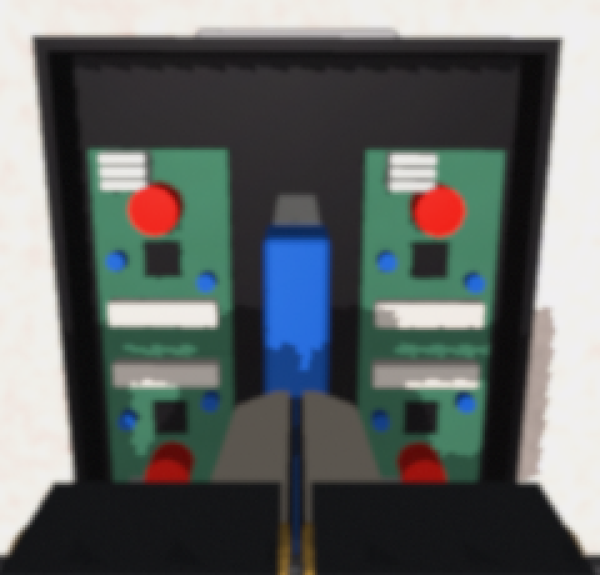

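```bash
python3 - <<'E'
from h import *
import pickle
s,m=pickle.load(open("wgrip2.pkl","rb")); r=ori(s["orientation"])
for v in ([0,.019,0],[0,0,0],[-.0075,.019,0],[-.0075,.0,0],[-.0075,-.02,0],[-.0075,-.04,0]): print(v,proj(m,s["tool_pos"]+r.apply(v)).round(1))
print(robot.tips_ahead, robot.read_state())
for c in ["side","top"]:
    im=imaging.read_camera(c); cv2.imwrite(f"pics/{c}1.png",im)
cv2.imwrite("pics/side1z.png",cv2.resize(cv2.imread("pics/side1.png")[90:230,200:360],None,fx=4.5,fy=4.2,interpolation=3))
E
```

```text
[0, 0.019, 0] [261.1 223. ]
[0, 0, 0] [261.4 234.1]
[-0.0075, 0.019, 0] [261.1 213.3]
[-0.0075, 0.0, 0] [261.4 223.6]
[-0.0075, -0.02, 0] [261.8 236.8]
[-0.0075, -0.04, 0] [262.2 253.3]
0.019 {'t': 7.35, 'q': array([-4.18505507e-01,  1.55583043e-01,  1.68708668e+00,  1.57306711e-03,
        1.29563942e+00,  9.58757196e-01]), 'dq': array([ 9.44445611e-04,  2.04741249e-03, -1.11880556e-03, -8.10358819e-04,
       -5.76962773e-05,  2.68212218e-03]), 'joint_torque': array([ 3.70781065e-02, -5.38569868e+01, -4.58152127e+01,  9.14583611e-02,
       -6.01753732e-02,  3.60712065e-04]), 'tool_pos': array([ 0.54641792, -0.18635938,  0.08794181]), 'orientation': array([-0.2013419 ,  2.11805824, -2.11869692]), 'force': array([0.38752425, 0.37133982, 0.81787818]), 'wrist_torque': array([ 0.03353015,  0.00834658, -0.01444305]), 'opening': 0.0004878350352951092}
```

View pics/side1z.png

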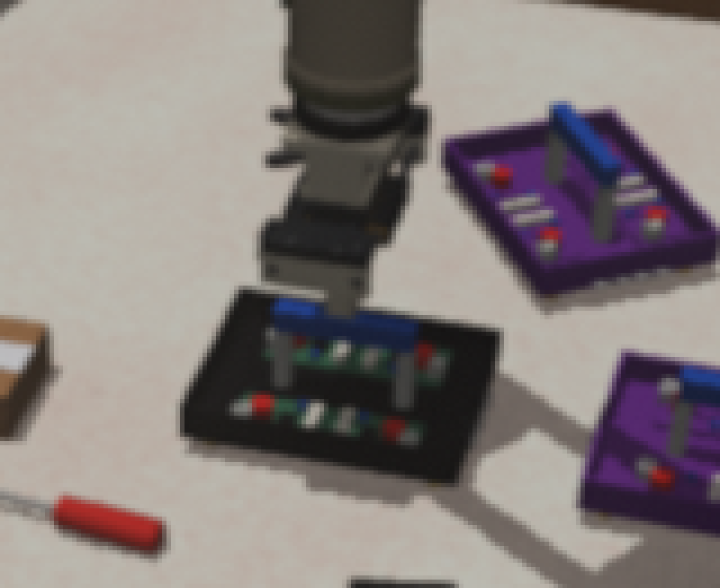

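The fingers shut to 0 with the bar visible beneath them, so the tips are at the bar's top. The wrist picture puts the tips about 9 mm behind the TCP, not 19 mm ahead of it. I'll open, go lower, and check.

carry_out(motion=[0.002, 0, -0.002, 0, 0, -0.2, 1, 0, 0, 0, 0, 0, 0, 1, 0, 0, 0, 0, 0, 0, 1, 0, 0, 0, 0, 0, 0, 1, 0, 0, 0, 0, 0, 0, 1])

```text
t: 7.95
tool_pos: [0.5436, -0.1843, 0.0876]
orientation: [-0.206, 2.12, -2.12]
force: [0.4, 0.1, 0.2]
opening: 0.0356
```

```bash
python3 - <<'E'
from h import *
plan([.5443,-.1847,.066],np.radians(-79.),4)
for c in ["side"]:
    im=imaging.read_camera(c); cv2.imwrite(f"pics/{c}2.png",im)
cv2.imwrite("pics/side2z.png",cv2.resize(cv2.imread("pics/side2.png")[90:230,200:360],None,fx=4.5,fy=4.2,interpolation=3))
m=imaging.camera_model("side"); s=robot.read_state(); r=ori(s["orientation"])
for z in(-.0467,.0467):
  for y in (.019,-.009): print(z,y,((proj(m,s["tool_pos"]+r.apply([0,y,z]))-[200,90])*[4.5,4.2]).round(0))
E
python3 look.py w3
```

```text
t 7.95 tcp [ 0.5436 -0.1843  0.0876] yaw z deg -78.93 tilt 0.05 F [0.4 0.1 0.2] op 0.0356 q6 0.96
[-0.0002, 0.0054, 0.0001, -0.0008, 0.0182, 0.0113]
[-0.0002, 0.0054, 0.0001, -0.0008, 0.0182, 0.0113]
[-0.0002, 0.0054, 0.0001, -0.0008, 0.0182, 0.0113]
[-0.0002, 0.0054, 0.0001, -0.0008, 0.0182, 0.0113]
-0.0467 0.019 [323. 382.]
-0.0467 -0.009 [324. 353.]
0.0467 0.019 [356. 305.]
0.0467 -0.009 [357. 276.]
8.0 [ 0.5435 -0.1843  0.0876] [ 0.0005 -0.0015  0.0011 -0.0001  0.0009  0.0001]
```

View pics/side2z.png

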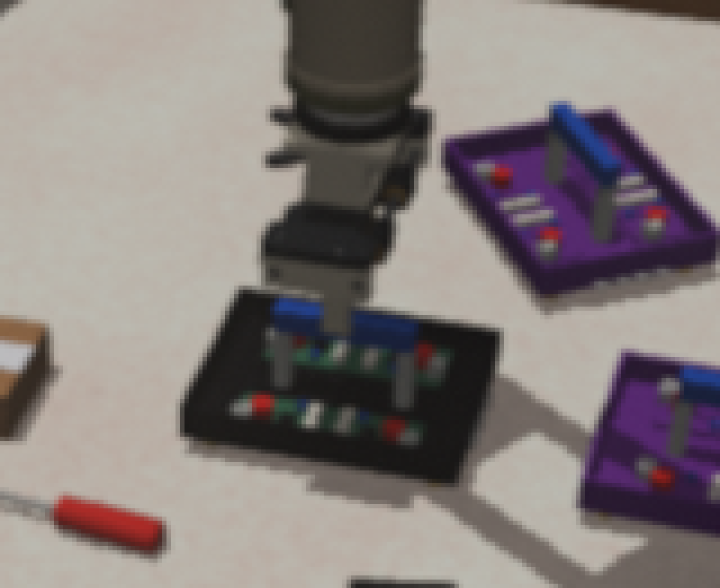

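View pics/w3.png

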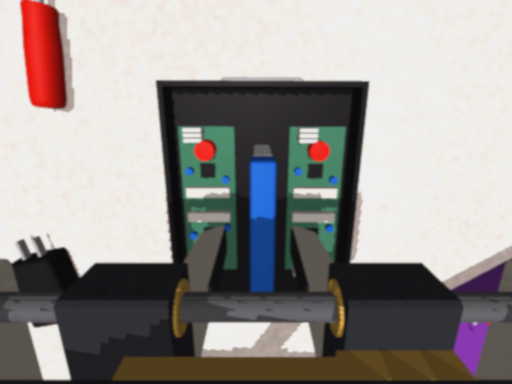

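carry_out(motion=[0, 0, 0, 0, 0, 0, 1, 0, 0.007, 0, 0, 0, 0, 0, 0, 0.007, 0, 0, 0, 0, 0, 0, 0.006, 0, 0, 0, 0, 0, 0, 0, 0, 0, 0, 0, 0])

```text
t: 8.55
tool_pos: [0.5431, -0.1843, 0.0652]
orientation: [-0.207, 2.121, -2.12]
force: [0.0, -0.2, -0.1]
opening: 0.0467
```

```bash
python3 - <<'E'
from h import *
plan([.5443,-.1847,.066],np.radians(-79.),2)
E
```

```text
t 8.55 tcp [ 0.5431 -0.1843  0.0652] yaw z deg -78.94 tilt 0.09 F [ 0.  -0.2 -0.1] op 0.0467 q6 0.96
[-0.0006, -0.0004, 0.0003, 0.0114, 0.0321, 0.0459]
[-0.0006, -0.0004, 0.0003, 0.0114, 0.0321, 0.0459]
```

carry_out(motion=[-0.001, 0, 0.0005, 0, 0, 0, -1, 0, 0, 0, 0, 0, 0, -1, 0, 0, 0, 0, 0, 0, -1, 0, 0, 0, 0, 0, 0, -1, 0, 0, 0, 0, 0, 0, -1], squeeze=45)

```text
t: 9.05
tool_pos: [0.5443, -0.1849, 0.0651]
orientation: [-0.207, 2.121, -2.121]
force: [-0.3, -0.6, -2.9]
opening: 0.0154
```

carry_out(motion=[0, 0, 0, 0, 0, 0, -1, 0, 0, 0, 0, 0, 0, -1, 0, 0, 0, 0, 0, 0, -1, 0, 0, 0, 0, 0, 0, -1, 0, 0, 0, 0, 0, 0, -1])

```text
t: 9.55
tool_pos: [0.5443, -0.1849, 0.065]
orientation: [-0.207, 2.121, -2.121]
force: [0.6, -1.1, -0.7]
opening: 0.0157
```

```bash
python3 - <<'E'
from h import *
plan([.5443,-.1847,.066],np.radians(-79.),2)
E
python3 look.py wg4
```

```text
t 9.55 tcp [ 0.5443 -0.1849  0.065 ] yaw z deg -78.94 tilt 0.09 F [ 0.6 -1.1 -0.7] op 0.0157 q6 0.96
[-0.0, -0.0005, -0.0001, 0.0014, 0.0303, 0.0461]
[-0.0, -0.0005, -0.0001, 0.0014, 0.0303, 0.0461]
9.55 [ 0.5443 -0.1849  0.065 ] [ 0.0003 -0.0004 -0.0001 -0.0003 -0.0016  0.0005]
```

View pics/wg4.png

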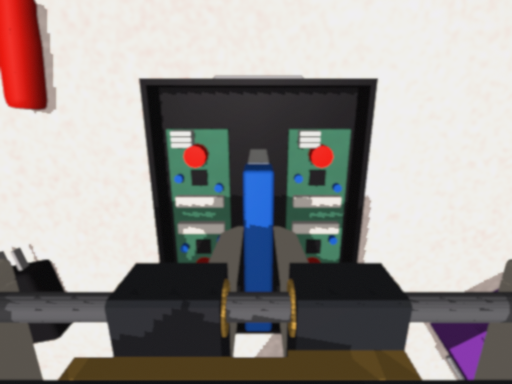

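```bash
python3 - <<'E'
from h import *
import pickle
s,m=pickle.load(open("wg4.pkl","rb")); im=cv2.imread("pics/wg4.png"); r=ori(s["orientation"])
hsv=cv2.cvtColor(im,cv2.COLOR_BGR2HSV); b=cv2.inRange(hsv,(100,120,50),(125,255,255))
for row in (175,185,195,205,215,222):
    c=np.where(b[row,235:285])[0]+235
    P=[r.inv().apply(atz(m,(px,row),.097)-s["tool_pos"]) for px in (c.min()-.5,c.max()+.5)]; print(row,np.mean(P,0).round(4),(P[1]-P[0])[2].round(4))
# rim far corners & side walls
px=np.array([[140,79.5],[377,79.5]])
P=[atz(m,p,.046) for p in px]; print(np.array(P).round(4), [r.inv().apply(p-s["tool_pos"]).round(4) for p in P], np.degrees(np.arctan2(*(P[0]-P[1])[::-1]))-90)
E
```

```text
175 [-0.0474 -0.032  -0.0022] 0.0167
185 [-0.0421 -0.032  -0.0022] 0.0169
195 [-0.0368 -0.032  -0.0022] 0.0171
205 [-0.0313 -0.032  -0.0022] 0.0172
215 [-0.0257 -0.032  -0.0025] 0.0169
222 [-0.0217 -0.032  -0.0022] 0.0165Traceback (most recent call last):
  File "<stdin>", line 10, in <module>
TypeError: return arrays must be of ArrayType
```

carry_out(motion=[0, -0.005, 0, 0, 0, 0, -1, 0, -0.015, 0, 0, 0, 0, -1, 0, -0.02, 0, 0, 0, 0, -1, 0, -0.025, 0, 0, 0, 0, -1, 0, -0.025, 0, 0, 0, 0, -1])

```text
t: 10.1
tool_pos: [0.5396, -0.1824, 0.1538]
orientation: [-0.22, 2.134, -2.118]
force: [0.9, 0.7, -3.7]
opening: 0.0155
```

carry_out(motion=[0, -0.025, 0, 0, 0, 0, -1, 0, -0.02, 0, 0, 0, 0, -1, 0, -0.01, 0, 0, 0, 0, -1, 0, 0, 0, 0, 0, 0, -1, 0, 0, 0, 0, 0, 0, -1])

```text
t: 10.6
tool_pos: [0.5416, -0.1829, 0.2188]
orientation: [-0.213, 2.127, -2.119]
force: [-1.2, -0.2, -4.6]
opening: 0.0154
```

```bash
python3 look.py wg5; python3 - <<'E'
from h import *
plan([.4772,.2248,.19],np.radians(-82.74),14)
print(robot.read_state()["wrist_torque"])
E
```

```text
10.6 [ 0.5416 -0.1829  0.2188] [ 0.0004 -0.0043 -0.0032 -0.0007  0.0057  0.0001]
t 10.65 tcp [ 0.5416 -0.1829  0.2186] yaw z deg -78.92 tilt 0.46 F [ 0.5 -0.7 -4.1] op 0.0156 q6 0.96
[-0.0011, 0.0022, -0.0295, 0.0173, 0.273, 0.0277]
[-0.001, 0.0022, -0.0295, 0.0173, 0.273, 0.0277]
[-0.0008, 0.0021, -0.0295, 0.0173, 0.273, 0.0277]
[-0.0007, 0.0021, -0.0295, 0.0173, 0.273, 0.0277]
[-0.0005, 0.0021, -0.0295, 0.0173, 0.273, 0.0277]
[-0.0004, 0.0021, -0.0295, 0.0173, 0.273, 0.0277]
[-0.0002, 0.0021, -0.0295, 0.0173, 0.273, 0.0277]
[-0.0001, 0.0021, -0.0295, 0.0173, 0.273, 0.0277]
[0.0, 0.0021, -0.0295, 0.0173, 0.273, 0.0277]
[0.0002, 0.0021, -0.0295, 0.0173, 0.273, 0.0277]
[0.0003, 0.0021, -0.0295, 0.0173, 0.273, 0.0277]
[0.0005, 0.0021, -0.0295, 0.0173, 0.273, 0.0277]
[0.0006, 0.0021, -0.0295, 0.0173, 0.273, 0.0277]
[0.0007, 0.0021, -0.0295, 0.0173, 0.273, 0.0277]
[ 0.00315366 -0.04244414 -0.04760021]
```

View pics/wg5.png

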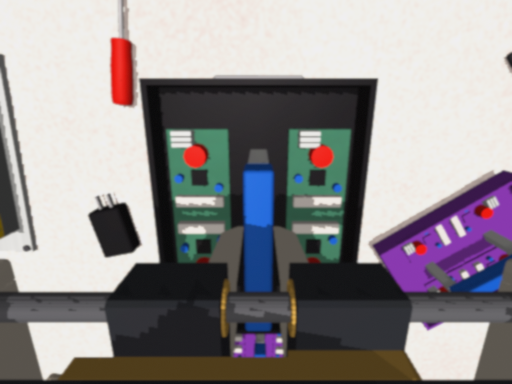

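```bash
python3 - <<'E'
from h import *
import pickle
for n in ("wg4","wg5"):
    s,m=pickle.load(open(n+".pkl","rb")); r=ori(s["orientation"]); z=s["tool_pos"][2]-.065
    im=cv2.imread(f"pics/{n}.png"); g=im[:,:,1].astype(float)
    prof=g[60:100,[170,200,300,340]].mean(1); i=np.argmin(np.diff(prof)); print(i+60.5,"edge row")
    P=np.array([atz(m,p,.046+z) for p in ([140,i+60.5],[377,i+60.5])])
    print([r.inv().apply(p-s["tool_pos"]).round(4) for p in P])
    hsv=cv2.cvtColor(im,cv2.COLOR_BGR2HSV); b=cv2.inRange(hsv,(100,120,50),(125,255,255)); c=np.where(b[150:200,252:266].any(1))[0].min()+149.5
    print("bar end",c,r.inv().apply(atz(m,[258,c],.097+z)-s["tool_pos"]).round(4))
E
```

```text
78.5 edge row
[array([-0.0973,  0.0188, -0.0761]), array([-0.0975,  0.0188,  0.0721])]
bar end 164.5 [-0.0528 -0.0321 -0.0022]
78.5 edge row
[array([-0.0973,  0.0187, -0.0761]), array([-0.0974,  0.0181,  0.0718])]
bar end 163.5 [-0.0533 -0.0323 -0.0022]
```

carry_out(motion=[-0.001, 0, -0.03, 0, 0.3, 0, -1, -0.001, 0, -0.035, 0, 0.3, 0, -1, -0.001, 0, -0.04, 0, 0.3, 0, -1, -0.001, 0, -0.04, 0, 0.3, 0, -1, -0.0005, 0, -0.04, 0, 0.3, 0, -1])

```text
t: 11.15
tool_pos: [0.5082, 0.0011, 0.211]
orientation: [-0.19, 2.154, -2.142]
force: [0.3, 0.6, -3.8]
opening: 0.0158
```

```bash
python3 - <<'E'
from h import *
plan([.4775,.2226,.17],np.radians(-82.74),6)
E
```

```text
t 11.15 tcp [0.5082 0.0011 0.211 ] yaw z deg -80.98 tilt 1.13 F [ 0.3  0.6 -3.8] op 0.0158 q6 1.31
[-0.0009, 0.0071, -0.0372, 0.0671, 0.294, 0.1764]
[-0.0007, 0.0071, -0.0372, 0.0671, 0.294, 0.1764]
[-0.0004, 0.007, -0.0372, 0.0671, 0.294, 0.1764]
[-0.0002, 0.007, -0.0372, 0.0671, 0.294, 0.1764]
[-0.0, 0.0069, -0.0373, 0.0671, 0.294, 0.1764]
[0.0002, 0.0069, -0.0373, 0.0671, 0.294, 0.1764]
```

carry_out(motion=[-0.001, 0.004, -0.045, 0.1, 0.35, 0.2, -1, -0.001, 0.005, -0.045, 0.1, 0.35, 0.2, -1, 0, 0.005, -0.045, 0.1, 0.35, 0.2, -1, 0, 0.005, -0.045, 0.1, 0.35, 0.2, -1, 0, 0.005, -0.035, 0, 0.3, 0.2, -1])

```text
t: 11.65
tool_pos: [0.4723, 0.2219, 0.1803]
orientation: [-0.146, 2.16, -2.162]
force: [0.5, 0.0, -4.6]
opening: 0.0157
```

carry_out(motion=[0, 0.002, 0, 0, 0, 0, -1, 0, 0, 0, 0, 0, 0, -1, 0, 0, 0, 0, 0, 0, -1, 0, 0, 0, 0, 0, 0, -1, 0, 0, 0, 0, 0, 0, -1])

```text
t: 12.15
tool_pos: [0.4682, 0.2231, 0.1726]
orientation: [-0.161, 2.16, -2.167]
force: [0.3, 0.6, -5.3]
opening: 0.0159
```

```bash
python3 - <<'E'
from h import *
plan([.4775,.2226,.14],np.radians(-82.74),5)
for c in ["side","top"]:
    im=imaging.read_camera(c); cv2.imwrite(f"pics/{c}5.png",im)
a=cv2.resize(cv2.imread("pics/side5.png")[190:335,150:310],None,fx=4,fy=4,interpolation=3)
cv2.imwrite("pics/s5z.png",a)
E
```

```text
t 12.15 tcp [0.4682 0.2231 0.1726] yaw z deg -82.58 tilt 1.09 F [ 0.3  0.6 -5.3] op 0.0159 q6 1.79
[-0.0019, 0.0065, 0.0003, -0.0216, 0.0318, 0.2176]
[-0.0019, 0.0065, 0.0003, -0.0216, 0.0318, 0.2176]
[-0.0019, 0.0065, 0.0003, -0.0216, 0.0318, 0.2176]
[-0.0019, 0.0065, 0.0003, -0.0216, 0.0318, 0.2176]
[-0.0018, 0.0065, 0.0003, -0.0216, 0.0318, 0.2176]
```

View pics/s5z.png

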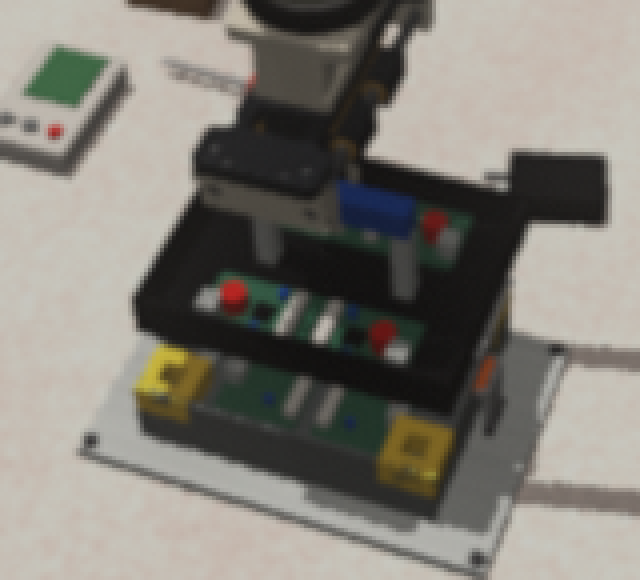

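carry_out(motion=[-0.003, 0.004, 0, 0, 0.05, 0.4, -1, -0.003, 0.005, 0, 0, 0.05, 0.4, -1, -0.003, 0.005, 0, 0, 0.05, 0.3, -1, -0.001, 0.005, 0, 0, 0, 0.1, -1, 0, 0.003, 0, 0, 0, 0, -1])

```text
t: 12.75
tool_pos: [0.4801, 0.2236, 0.1497]
orientation: [-0.128, 2.153, -2.155]
force: [0.3, -1.1, -4.0]
opening: 0.0158
```

```bash
python3 - <<'E'
from h import *
plan([.4775,.2226,.135],np.radians(-82.74),5)
E
```

```text
t 12.75 tcp [0.4801 0.2236 0.1497] yaw z deg -82.87 tilt 0.36 F [ 0.3 -1.1 -4. ] op 0.0158 q6 1.79
[0.0006, 0.0029, 0.0001, -0.017, -0.026, -0.0698]
[0.0006, 0.0029, 0.0001, -0.017, -0.026, -0.0698]
[0.0006, 0.0029, 0.0001, -0.017, -0.026, -0.0698]
[0.0006, 0.0029, 0.0001, -0.017, -0.026, -0.0698]
[0.0005, 0.0029, 0.0001, -0.017, -0.026, -0.0698]
```

carry_out(motion=[0.001, 0.004, 0, 0, 0, -0.1, -1, 0.001, 0.005, 0, 0, 0, -0.1, -1, 0, 0.005, 0, 0, 0, -0.05, -1, 0, 0.001, 0, 0, 0, 0, -1, 0, 0, 0, 0, 0, 0, -1])

```text
t: 13.25
tool_pos: [0.4771, 0.2233, 0.1321]
orientation: [-0.136, 2.155, -2.159]
force: [0.7, -0.3, -4.2]
opening: 0.0157
```

```bash
python3 - <<'E'
from h import *
plan([.4775,.2226,.126],np.radians(-82.74),5)
E
```

```text
t 13.25 tcp [0.4771 0.2233 0.1321] yaw z deg -82.84 tilt 0.12 F [ 0.7 -0.3 -4.2] op 0.0157 q6 1.79
[-0.0001, 0.0012, 0.0001, -0.0212, -0.0209, 0.0097]
[-0.0001, 0.0012, 0.0001, -0.0212, -0.0209, 0.0097]
[-0.0001, 0.0012, 0.0001, -0.0212, -0.0209, 0.0097]
[-0.0001, 0.0012, 0.0001, -0.0212, -0.0209, 0.0097]
[-0.0001, 0.0012, 0.0001, -0.0212, -0.0209, 0.0097]
```

carry_out(motion=[-0.0003, 0.002, 0.0005, 0, 0, 0, -1, 0, 0.002, 0, 0, 0, 0, -1, 0, 0.002, 0, 0, 0, 0, -1, 0, 0.0015, 0, 0, 0, 0, -1, 0, 0.001, 0, 0, 0, 0, -1])

```text
t: 13.75
tool_pos: [0.4781, 0.2229, 0.1237]
orientation: [-0.134, 2.155, -2.158]
force: [0.1, 0.7, -3.8]
opening: 0.0159
```

```bash
python3 - <<'E'
from h import *
plan([.4775,.2226,.122],np.radians(-82.74),1)
print(robot.read_state()["wrist_torque"])
E
```

```text
t 13.75 tcp [0.4781 0.2229 0.1237] yaw z deg -82.84 tilt 0.1 F [ 0.1  0.7 -3.8] op 0.0159 q6 1.79
[0.0006, 0.0017, 0.0003, -0.0884, -0.1049, -0.0355]
[ 0.00897576 -0.00181871  0.02295868]
```

carry_out(motion=[0.0003, 0.001, 0.0002, 0, -0.1, 0, -1, 0, 0.001, 0, 0, 0, 0, -1, 0, 0.001, 0, 0, 0, 0, -1, 0, 0.001, 0, 0, 0, 0, -1, 0, 0, 0, 0, 0, 0, -1])

```text
t: 14.25
tool_pos: [0.4778, 0.2227, 0.1193]
orientation: [-0.136, 2.154, -2.157]
force: [0.2, 0.0, -5.5]
opening: 0.0157
```

```bash
python3 - <<'E'
from h import *
plan([.4775,.2226,.119],np.radians(-82.74),1)
print(robot.read_state()["wrist_torque"])
E
```

```text
t 14.25 tcp [0.4778 0.2227 0.1193] yaw z deg -82.73 tilt 0.1 F [ 0.2  0.  -5.5] op 0.0157 q6 1.78
[0.0003, 0.0003, 0.0, -0.0919, 0.0064, -0.0352]
[ 0.01147452 -0.04138359 -0.01189426]
```

```bash
python3 - <<'E'
from h import *
im=imaging.read_camera("side"); cv2.imwrite("pics/side6.png",im)
cv2.imwrite("pics/s6z.png",cv2.resize(im[190:335,150:310],None,fx=4,fy=4,interpolation=3))
E
```

```text
(no output)
```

View pics/s6z.png

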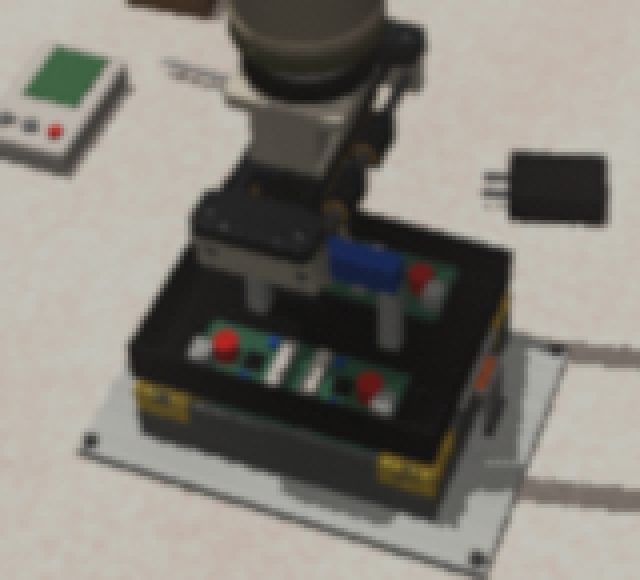

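carry_out(motion=[0.0002, 0.001, 0, 0, 0, 0, -1, 0, 0.001, 0, 0, 0, 0, -1, 0, 0.001, 0, 0, 0, 0, -1, 0, 0, 0, 0, 0, 0, -1, 0, 0, 0, 0, 0, 0, -1])

```text
t: 14.8
tool_pos: [0.478, 0.2229, 0.118]
orientation: [-0.135, 2.154, -2.156]
force: [-3.4, -0.4, 0.0]
opening: 0.0156
```

carry_out(motion=[0.0005, 0.001, 0.0003, 0, 0, 0, -1, 0, 0.0015, 0, 0, 0, 0, -1, 0, 0.0015, 0, 0, 0, 0, -1, 0, 0.0015, 0, 0, 0, 0, -1, 0, 0.0015, 0, 0, 0, 0, -1])

```text
t: 15.3
tool_pos: [0.4788, 0.2232, 0.114]
orientation: [-0.131, 2.153, -2.153]
force: [-3.0, -0.4, -0.4]
opening: 0.0158
```

```bash
python3 - <<'E'
from h import *
plan([.4775,.2226,.119],np.radians(-82.74),1)
print(robot.read_state()["wrist_torque"])
E
```

```text
t 15.3 tcp [0.4788 0.2232 0.114 ] yaw z deg -82.71 tilt 0.31 F [-3.  -0.4 -0.4] op 0.0158 q6 1.78
[0.0013, -0.005, 0.0005, -0.0098, 0.0284, -0.3134]
[-0.09268527  0.48120005  0.0727607 ]
```

carry_out(motion=[0.001, 0, 0.0003, 0, 0, -0.2, -1, 0.0007, 0, 0, 0, 0, -0.1, -1, 0, 0.001, 0, 0, 0, 0, -1, 0, 0.0015, 0, 0, 0, 0, -1, 0, 0.0015, 0, 0, 0, 0, -1])

```text
t: 15.8
tool_pos: [0.4769, 0.2224, 0.1089]
orientation: [-0.138, 2.155, -2.157]
force: [-11.2, -4.9, 24.1]
opening: 0.0156
```

```bash
python3 - <<'E'
from h import *
plan([.4775,.2226,.109],np.radians(-82.74),1)
print(robot.read_state()["wrist_torque"])
E
```

```text
t 15.8 tcp [0.4769 0.2224 0.1089] yaw z deg -82.72 tilt 0.05 F [-11.2  -4.9  24.1] op 0.0156 q6 1.78
[-0.0006, -0.0001, -0.0001, -0.0306, 0.0227, 0.0449]
[-0.60725821  2.11962899 -0.01093957]
```

carry_out(motion=[0, -0.0003, 0, 0, 0, 0, -1, 0, 0, 0, 0, 0, 0, -1, 0, 0, 0, 0, 0, 0, -1, 0, 0, 0, 0, 0, 0, -1, 0, 0, 0, 0, 0, 0, -1])

```text
t: 16.3
tool_pos: [0.4771, 0.2223, 0.1091]
orientation: [-0.138, 2.155, -2.157]
force: [-0.1, -0.4, -2.5]
opening: 0.0155
```

```bash
python3 - <<'E'
from h import *
plan([.4775,.2226,.109],np.radians(-82.74),1)
print(robot.read_state()["wrist_torque"])
for c in ("side","top"):
    im=imaging.read_camera(c); cv2.imwrite(f"pics/{c}7.png",im)
im=cv2.imread("pics/side7.png")
cv2.imwrite("pics/s7z.png",cv2.resize(im[190:335,150:310],None,fx=4,fy=4,interpolation=3))
E
```

```text
t 16.3 tcp [0.4771 0.2223 0.1091] yaw z deg -82.73 tilt 0.06 F [-0.1 -0.4 -2.5] op 0.0155 q6 1.78
[-0.0005, 0.0001, -0.0003, -0.0387, 0.0104, 0.0407]
[0.09347771 0.11731059 0.00441255]
```

View pics/s7z.png

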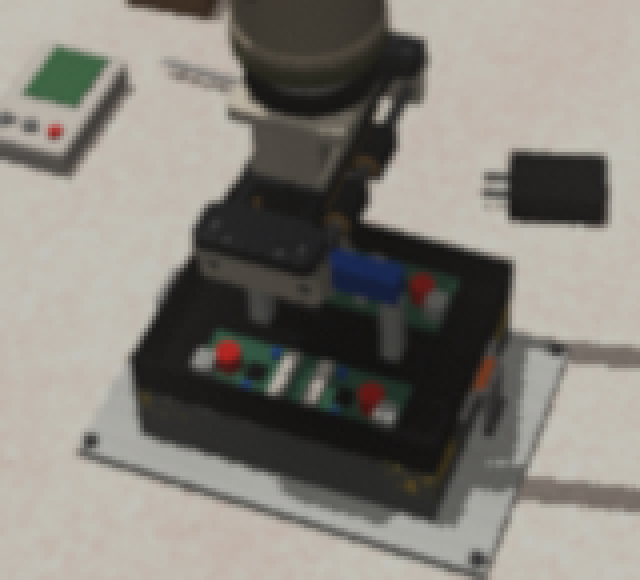

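carry_out(motion=[0, 0, 0, 0, 0, 0, 1, 0, 0, 0, 0, 0, 0, 1, 0, 0, 0, 0, 0, 0, 1, 0, 0, 0, 0, 0, 0, 1, 0, 0, 0, 0, 0, 0, 1])

```text
t: 16.9
tool_pos: [0.4785, 0.2228, 0.1107]
orientation: [-0.134, 2.155, -2.154]
force: [-0.3, 0.1, -0.2]
opening: 0.0511
```

carry_out(motion=[0, 0, 0, 0, 0, 0, 1, 0, -0.01, 0, 0, 0, 0, 1, 0, -0.02, 0, 0, 0, 0, 1, 0, -0.03, 0, 0, 0, 0, 1, 0, -0.03, 0, 0, 0, 0, 1])

```text
t: 17.4
tool_pos: [0.4749, 0.2216, 0.1997]
orientation: [-0.145, 2.156, -2.162]
force: [0.6, 0.9, -0.6]
opening: 0.0899
```

carry_out(motion=[0, -0.03, 0, 0, 0, 0, 1, 0, -0.03, 0, 0, 0, 0, 1, 0, -0.01, 0, 0, 0, 0, 1, 0, 0, 0, 0, 0, 0, 1, 0, 0, 0, 0, 0, 0, 1])

```text
t: 17.9
tool_pos: [0.477, 0.2224, 0.2795]
orientation: [-0.134, 2.155, -2.155]
force: [0.0, -0.2, -0.2]
opening: 0.0932
```

```bash
python3 look.py w8; python3 - <<'E'
from h import *
import pickle
print(robot.read_state()["force"],robot.read_state()["opening"])
im=imaging.read_camera("side"); cv2.imwrite("pics/side8.png",im)
a=cv2.resize(im[190:335,150:310],(400,362),interpolation=3)
w=cv2.imread("pics/w8.png"); b=cv2.resize(w,(400,300))
b=np.vstack([b,np.zeros((62,400,3),np.uint8)]); cv2.imwrite("pics/fin.png",np.hstack([a,b]))
s,m=pickle.load(open("w8.pkl","rb"))
for z in (0,.010):
  for c in ([98,75],[98,-75]):
    ca,sa=np.cos(.1267),np.sin(.1267); P=[.4772+(c[0]*ca-c[1]*sa)*.001,.2248+(c[0]*sa+c[1]*ca)*.001,.09+z]; print(z,proj(m,P).round(1))
E
```

```text
17.9 [0.477  0.2224 0.2795] [ 0.0007 -0.001   0.0042  0.0003 -0.0008  0.0016]
[ 0.7365837  -0.22456138  0.06544357] 0.0929573584133081
0 [195.1  91.1]
0 [321.1  91.3]
0.01 [193.3  90.7]
0.01 [322.9  90.9]
```

View pics/fin.png

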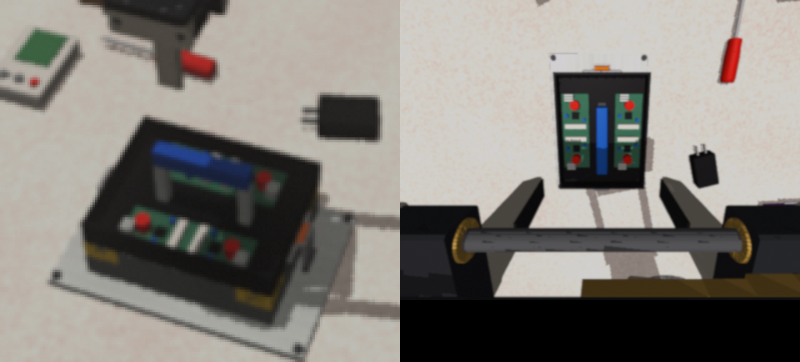

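View pics/w8.png

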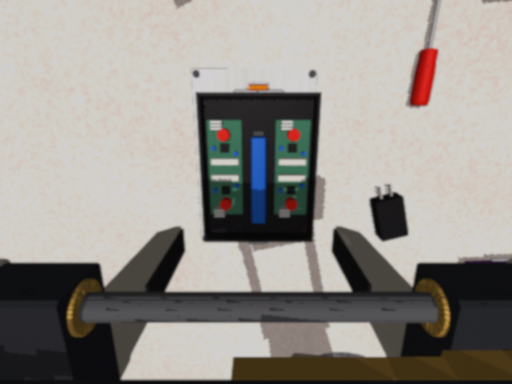

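```bash
python3 - <<'E'
import cv2,numpy as np
r=[]
for n in (6,7,8):
    im=cv2.imread(f"pics/side{n}.png")[230:325,170:290]; r.append(cv2.resize(im,(260,206),interpolation=3))
    r[-1]=cv2.resize(cv2.imread(f"pics/side{n}.png")[265:320,178:268],(400,245),interpolation=3)
cv2.imwrite("pics/cmp.png",np.vstack(r)[:,:][:600+135]if 0 else cv2.resize(np.vstack(r),(490,600)))
E
```

```text
(no output)
```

View pics/cmp.png

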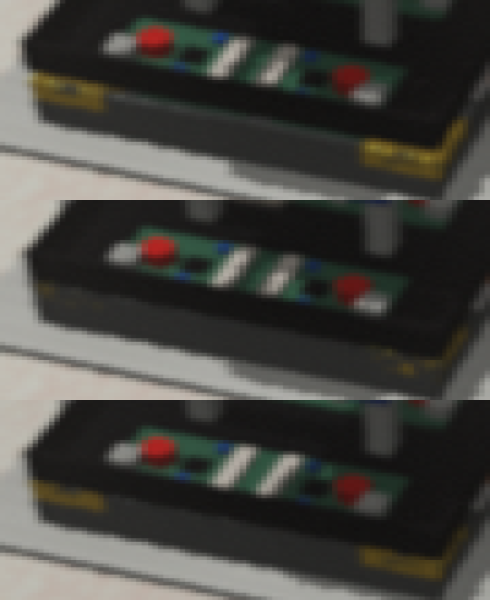

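```bash
python3 - <<'E'
import cv2,numpy as np
im={n:cv2.imread(f"pics/side{n}.png") for n in (6,7,8)}
for name,(y0,y1,x0,x1) in {"boardnear":(268,300,195,256),"boardlow":(285,310,205,265)}.items():
    T=im[7][y0:y1,x0:x1]
    for n in (6,8):
        for up in (8,):
            a=cv2.resize(im[n][y0-6:y1+6,x0-6:x1+6],None,fx=up,fy=up,interpolation=3); t=cv2.resize(T,None,fx=up,fy=up,interpolation=3)
            r=cv2.matchTemplate(a,t,cv2.TM_CCOEFF_NORMED); _,v,_,p=cv2.minMaxLoc(r); print(name,n,v.__round__(3),p[0]/up-6,p[1]/up-6)
from h import *
m=imaging.camera_model("side")
print(proj(m,[.477,.29,.07])-proj(m,[.477,.29,.06]))
E
```

```text
boardnear 6 0.959 -1.0 -3.0
boardnear 8 0.94 0.0 0.0
boardlow 6 0.866 -1.0 -2.0
boardlow 8 0.962 0.0 0.0
[-0.22823359 -2.50430232]
```

```bash
python3 - <<'E'
from h import *
s=robot.read_state(); print(s["t"],s["force"]); print(robot.close_job())
E
```

```text
18.0 [ 0.06570932 -0.7952418  -0.90560084]
the job is handed in; nothing more can be done
None
```

I gripped the black tray by its blue bar and lowered it onto the grey tray. I then pressed it past the catches, let go and backed off. The job was handed in at 18 s of the 72 s allowed.

**Lugs and sockets:** all four lugs went in first time, with no touch on the block tops, so no search was needed. The catches met the tray at the expected height.

**Pressing force:** the highest reading, taken at the end of a move, was about 24 N, or roughly 28 N between the trays once the tray's weight is added. I only saw forces at the end of each move, so a brief higher peak could have gone unseen.

**Last checks:**
- The tool stood at its computed fully-home height (109.1 mm against 109 mm), with 0.06° tilt.
- Side views before and after release show no shift of the tray.
- The wrist view fits the home pose and not a raised one.
- I did not do a pull test on the catches. The yellow block sides looked brighter after release, which I put down to lighting.

**What disagreed:**
- **Fingertips:** the pictures put the tips about 9 mm behind the tool point, not 19 mm ahead as stated. The first closing therefore shut above the bar without gripping anything. I opened again, went 22 mm lower and the grip then held.
- **Wrist camera:** it reads about 2 mm off sideways, and I corrected for that when placing the tray.

The other bench items looked undisturbed in the later pictures. I did not measure their positions.

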